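Set the bench dust damper to its clip

TASK

Set the iris damper of the dust extraction for the next job: push the lever's upright paddle gently round to the fully shut stop (to the robot's left) first, then push it back open until the line on the lever's nose points at the line on the pointed nose of the small setting clip on the scale's rim, and leave it there. Only push with the fingertips or the outside of the fingers, never pinch the paddle from both sides, and leave the things lying around where they are.

Things in the scene. Friction and masses are not known exactly. Their poses are not given: they have to be found in the camera images.
- damper: fixed iris damper, mm: 130x130x8 foot, duct stub, round aluminium scale plate (radius 112, top 36 above table) with black marks every 10 deg on the robot's side, round iris mouth with grey cover (radius 54). Only the lever's paddle stands higher than 63. Origin: on the table, on the ring's vertical axis; z up, -x side roughly to the robot; position and yaw vary
- ring_lever (a joint): angle (rad) of iris ring and lever about the vertical axis: 0 shut, at the stop on the robot's left; grows to 1.9 open, counter-clockwise from above, past the side nearest the robot. Lever direction in the damper's frame: 2.192 + angle from +x. Starts part open. Friction 0.25 Nm (3 N at the paddle), no spring: stops at once when no longer pushed
- paddle_top (a point): middle of the top of the lever's upright black paddle: 75 mm from the ring axis, 106 above the table. The paddle is a vertical plate, 22 long radially, 14 thick along the arc, from 58 to 106 above the table; its flat faces look along the arc. Under it the steel lever arm, 14 wide, top at 58
- lever_index (a point): tip of the lever arm's pointed nose, which bears a black line: 100 from the ring axis, 58 above the table, turns with the lever (sizes in mm)
- open_face: half of the paddle (22 x 7 x 48) whose flat face looks in the opening direction (pushed on to shut the damper); origin in the middle of its underside, 75 from the ring axis, 58 above the table (sizes in mm)
- shut_face: the other half of the paddle (22 x 7 x 48), whose flat face looks in the shutting direction (pushed on to open the damper); origin in the middle of its underside, 75 from the ring axis, 58 above the table (sizes in mm)
- setting_clip: small dark steel clip, pointed nose with a light line, clamping screw on top; fixed on the scale plate's rim, place varies (0.6 to 1.7 rad open). Spans 101 to 132 mm from the ring axis, 16 wide, 24 to 54 above the table; the lever's nose passes it freely. Origin: on the ring axis, at table height; x axis points outward through the clip's nose. Lever is set when lever_index lies over this x axis
- clip_nose (a point): tip of the clip's nose, which points at the ring axis: 101 from the axis, 46 above the table, on the clip's centre line (sizes in mm)
- brush: loose dusting brush with a wooden handle, 39 x 204 x 18, lying on the table; bystander; origin under its middle (sizes in mm)
- loose_wheel: loose single caster wheel lying flat, 68 diameter x 17, on the table to the front right of the damper; bystander; origin under its middle (sizes in mm)
- marker: loose marker pen, 21 x 128 x 20, lying near the clamp jig; bystander; origin under its middle (sizes in mm)
- pvc_tee: loose white PVC tee fitting, 68 x 59 x 42; bystander; origin under its middle (sizes in mm)

How it is judged:
By the outcome, as a careful person would: the job done as asked, in the order asked, and still so for the second after the job is handed in, with the robot touching nothing.
It also fails if it takes over 72 s, if anything falls off the work surface, if the arm or the gripper's body presses on something with over 40 N, if the wrist force passes 120 N, or if a joint passes its speed limit or range.

ROBOT

A 6-joint arm with a two-finger parallel gripper is mounted at the origin on a cart in front of the work surface, level with it; the furniture and walls round the work are solid. World frame = base frame: x ahead of the robot, y to its left, z up, the work surface at z = 0. Lengths are in m, angles in rad, forces in N, time in s.
With the tool pointing down it reaches from about 0.325 to 0.9 m from the base axis. Payload 3.5 kg.
Tool frame: the origin (TCP) lies on the centre line of the jaws, within the pads' length; the fingertips stand 17 mm ahead of it and the grasp point (between the pads) lies 2 mm behind it; z points along the fingers, y is the direction in which the jaws open and shut (so a half turn about z gives the same grasp; the last joint's range is limited). The gripper opens to 85 mm and grips with 20 to 120 N. Pads are 22 mm wide; open, the fingers measure 114 mm over their backs; the gripper's body (76 mm by 85 mm) begins 54 mm behind the grasp point. The pads swing forward as they close: fully open they stand 13 mm farther back than shut.
Start: joints at [-1.245, 0.276, -0.026, 1.268, 0, 1.467], TCP at [0.26, -0.568, 0.248] pointing down, gripper open.
Joint ranges: [-3.12, 3.12], [-0.85, 1.88], [-1.08, 1.24], [-1.95, 2.15], [-1.57, 1.53], [-3.14, 3.14]. Speed limits (rad/s): [2.57, 2.57, 3.14, 3.14, 3.14, 3.14].

INTERFACE

Orientations are given as a unit quaternion [w, x, y, z].
In Python, from workcell import ctrl gives the robot as it stands. The module is installed in compiled form; this text tells all that it offers.
- The arm moves only by the tool jog_arm, never from a script. Its argument "motion" is a list of rows, each an object of numbers: "dx", "dy", "dz": the shift along the tool's x, y, z in units of 25 mm (1.0 is 25 mm); "turn": the turn about the tool's z in units of 6 degrees (1.0 is 6 degrees); "fingers": the closure, from 0 (fully open) to 1 (shut). A call has exactly 5 rows; each row is the pose to reach, as a shift and turn from the pose commanded when the call began, along the tool's axes at that moment; what a row does not reach only later rows make up. A row lasts 1/12 s, in which the tool goes at most 41.7 mm and 7.16 degrees, less where a joint would pass 70% of its speed; a pose out of reach is approached as far as the arm can. A call with a gripper value outside its range is refused whole. The fingers move at their own pace and stop on an object; the grip force is fixed at half the most. Time passes only in rows, so rows that repeat a pose let the fingers close, or fill a call up. It gives the time, the measured TCP pose, the force and the opening at its end, in the units of the state.
- ctrl.read_state(): the state, without advancing time (a new reading comes with each control period).
- ctrl.capture(name): name is "scene" or "top"; returns a dict with "color" (480x640x3 uint8, red, green, blue), "depth" (480x640 float32, m along the optical axis (not along the pixel's ray), 0 where there is no reading), "fx", "fy", "cx", "cy" (pixels), "origin" and "rotation" of the camera in the world. Camera axes: x right, y down, z forward; pixel columns grow to the right and rows downward; lengths in m; the calibration is good to about 2 mm. A picture is of the moment at which its call begins.
- ctrl.finish_job(): hands the job in, once; it reports no verdict.
The state is a dict: "t": time; "joints": joint angles; "qd": joint speeds; "joint_efforts": joint torques, N m; "tool_pos": TCP position; "tool_rot": TCP orientation; "force": force on the tool from outside, world axes, zero at the start; "wrist_torque": the same for the moment, N m; "grip_width": finger opening in m.
Only numpy, scipy, OpenCV 4.12 (cv2) and the standard library are available. Lean on these libraries where they do the work, as an engineer would, in place of code of your own. Each camera call takes 0.05 s, during which the arm holds its last target. There are 200 camera calls.

## Working session

There is one attempt and no reset: what is moved stays moved. The work goes in short steps, Python scripts to look and compute and a tool call to move; the robot and the scene stay as the last step left them, time stands still between calls to the robot, and variables do not carry over. Pictures are saved under pics/ and viewed, about 8 in all and at most 12, crops included, and the job is handed in when it is done.

Besides the shell and the picture viewer there is one more tool, called after "Call:" as name([rows], argument=value, ...), one row to a line, values as JSON. jog_arm: Moves the arm, as the interface text tells. Its arguments: {"type":"object","properties":{"motion":{"type":"array"}},"required":["motion"]}

```bash
mkdir -p pics
cat > h.py <<'E'
import numpy as np, cv2
from workcell import ctrl
def cap(n,save=None):
    c=ctrl.capture(n)
    if save: cv2.imwrite('pics/'+save,c['color'][:,:,::-1])
    return c
def ray(c,u,v,z):
    R=np.array(c['rotation']).reshape(3,3);o=np.array(c['origin'])
    d=R@np.array([(u-c['cx'])/c['fx'],(v-c['cy'])/c['fy'],1.]);return o+d*(z-o[2])/d[2]
def proj(c,p):
    R=np.array(c['rotation']).reshape(3,3);q=R.T@(np.array(p)-c['origin']);return q[0]/q[2]*c['fx']+c['cx'],q[1]/q[2]*c['fy']+c['cy']
E
python3 - <<'E'
from h import *
import pickle
for n in('scene','top'):
    c=cap(n,n+'0.png');pickle.dump(c,open(n+'0.pkl','wb'));print(n,c['fx'],c['origin'],np.round(c['rotation'],3))
print(ctrl.read_state())
E
```

```text
scene 498.76411640583416 [0.24788891 0.73512289 0.46871585] [ 0.101 -0.183  0.832 -0.514]
top 504.9958823326182 [0.44203997 0.05451401 0.93447   ] [ 0.051 -0.698  0.711 -0.065]
{'t': 0.1, 'joints': array([-1.24540661e+00,  2.77089362e-01, -2.77360037e-02,  1.26802388e+00,
       -1.52020232e-05,  1.46741142e+00]), 'qd': array([ 0.00040866, -0.00373381,  0.0038533 ,  0.00049641, -0.00114713,
        0.00049409]), 'joint_efforts': array([ 3.47925734e-04, -4.46709681e+01,  2.96127802e+01,  8.47509684e-03,
       -1.11735988e-04, -7.92286130e-06]), 'tool_pos': array([ 0.25962642, -0.5677806 ,  0.24725501]), 'tool_rot': array([-1.01930015e-03,  9.77106410e-01,  2.12748701e-01, -1.21259851e-04]), 'force': array([0.71927388, 0.21324009, 0.25155912]), 'wrist_torque': array([ 0.00363503, -0.01230212,  0.05161111]), 'grip_width': 0.08580745789843114}
```

View pics/top0.png

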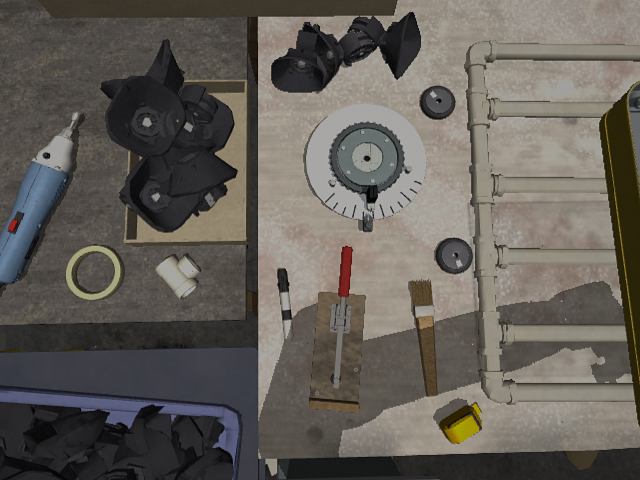

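View pics/scene0.png

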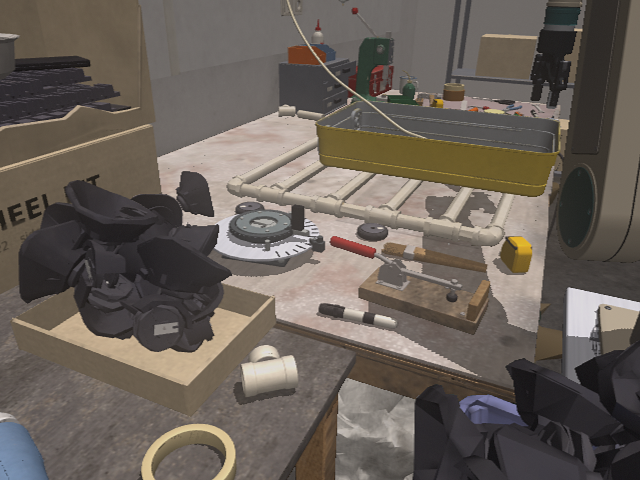

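```bash
sed -i 's/^import numpy as np, cv2/import numpy as np, cv2, pickle\nfrom scipy.spatial.transform import Rotation as Ro/; s/np.array(c\[.rotation.\]).reshape(3,3)/Ro.from_quat(np.array(c["rotation"])[[1,2,3,0]]).as_matrix()/' h.py
python3 - <<'E'
from h import *
c=pickle.load(open('top0.pkl','rb'));im=c['color']
crop=im[90:250,290:450,::-1]
cv2.imwrite('pics/crop0.png',cv2.resize(crop,(640,640),interpolation=cv2.INTER_CUBIC)[:600])
# height map points
D=c['depth'];v,u=np.mgrid[0:480,0:640]
R=Ro.from_quat(np.array(c["rotation"])[[1,2,3,0]]).as_matrix()
P=np.stack([(u-c['cx'])/c['fx']*D,(v-c['cy'])/c['fy']*D,D],-1)@R.T+c['origin']
box=(u>295)&(u<440)&(v>95)&(v<240)&(D>0)
for lo,hi in((.028,.034),(.034,.042),(.042,.052),(.052,.062),(.062,.075),(.075,.12)):
    m=box&(P[...,2]>lo)&(P[...,2]<hi);q=P[m];print(lo,hi,len(q),q.mean(0).round(4) if len(q) else '',q.min(0).round(4),q.max(0).round(4))
m=(box&(P[...,2]>.030)&(P[...,2]<.042)&(np.abs(P[...,2])<1)).astype(np.uint8)
m=cv2.morphologyEx(m|(box&(P[...,2]>.03)).astype(np.uint8),cv2.MORPH_OPEN,np.ones((3,3)))
k,_=cv2.findContours(m,cv2.RETR_EXTERNAL,cv2.CHAIN_APPROX_NONE);k=max(k,key=cv2.contourArea)[:,0]
p=np.array([ray(c,a,b,.036)[:2] for a,b in k])
g=np.ones(len(p),bool)
for _ in range(6):
    A=np.c_[2*p,np.ones(len(p))];s=np.linalg.lstsq(A[g],(p**2).sum(1)[g],rcond=None)[0];r=np.sqrt(s[2]+s[0]**2+s[1]**2);e=np.hypot(*(p-s[:2]).T)-r;g=abs(e)<.002
print('centre',s[:2],r,g.sum(),len(g),'px',proj(c,[s[0],s[1],.036]))
E
```

```text
0.028 0.034 864 [ 0.7117 -0.0413  0.0332] [ 0.5828 -0.155   0.03  ] [0.8259 0.0661 0.034 ]
0.034 0.042 5780 [ 0.7097 -0.0423  0.0362] [ 0.582  -0.1549  0.034 ] [0.825  0.0662 0.0419]
0.042 0.052 691 [ 0.6983 -0.0413  0.0486] [ 0.5827 -0.1218  0.042 ] [0.7697 0.0233 0.052 ]
0.052 0.062 3352 [ 0.7111 -0.0445  0.0585] [ 0.5847 -0.1233  0.052 ] [0.7818 0.0234 0.062 ]
0.062 0.075 226 [ 0.7032 -0.0447  0.0633] [ 0.6281 -0.1033  0.062 ] [0.7747 0.0168 0.0746]
0.075 0.12 157 [ 0.6374 -0.0461  0.1006] [ 0.628  -0.0543  0.0755] [ 0.6505 -0.0396  0.1096]
centre [ 0.71380334 -0.04408491] 0.11060965979517838 324 358 px (np.float64(365.6269810691305), np.float64(160.70537452869416))
```

View pics/crop0.png

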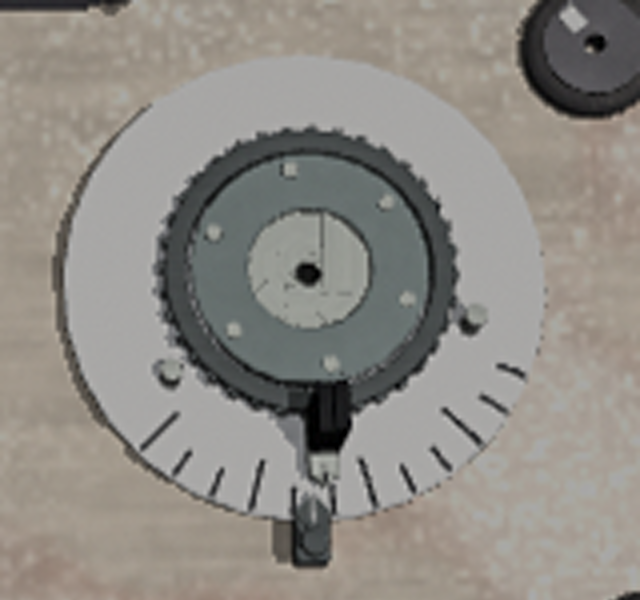

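```bash
cat >> h.py <<'E'
C=np.array([.7138,-.0441])
def yaw(s):
    w,x,y,z=s['tool_rot'];return np.degrees(2*np.arctan2(y,x))
def to(x,y,z,yw):
    s=ctrl.read_state();a=np.radians(yaw(s));d=np.array([x,y,z])-s['tool_pos']
    X=[np.cos(a),np.sin(a)];Y=[np.sin(a),-np.cos(a)]
    print('t',round(s['t'],2),'pos',s['tool_pos'].round(4),'yaw',yaw(s).round(2),'F',s['force'].round(1))
    print('dx %.3f dy %.3f dz %.3f turn %.3f'%(d[:2]@X/.025,d[:2]@Y/.025,-d[2]/.025,-((yw-yaw(s)+180)%360-180)/6))
def pad(L,off,z,r=75):  # block pose: L lever dir deg (world), off mm ccw offset
    l=np.radians(L);p=C+r/1e3*np.array([np.cos(l),np.sin(l)])+off/1e3*np.array([-np.sin(l),np.cos(l)])
    return p[0],p[1],z,L-90
E
python3 - <<'E'
from h import *
c=pickle.load(open('top0.pkl','rb'))
def d(u,v,z):
    p=ray(c,290+u/4,90+v/4,z)[:2]-C;return np.degrees(np.arctan2(p[1],p[0]))%360,np.hypot(*p)*1e3
for n,u,v,z in(('nose',322,480,.058),('screwL',168,370,.045),('screwR',472,318,.045),('clipnose',312,488,.046),('clipbody',311,555,.05),('centrehole',307,273,.055)):print(n,d(u,v,z))
for n,u,v in(('mk1',178,413),('mk1o',142,448),('mkR',500,366),('mkRo',524,376)):print(n,d(u,v,.036))
D=c['depth'];v,u=np.mgrid[0:480,0:640]
R=Ro.from_quat(np.array(c["rotation"])[[1,2,3,0]]).as_matrix()
P=np.stack([(u-c['cx'])/c['fx']*D,(v-c['cy'])/c['fy']*D,D],-1)@R.T+c['origin']
for (a,b,e,f) in((600,70,640,450),(465,40,600,400),(270,10,420,90),(315,240,370,410)):
    q=P[b:f,a:e].reshape(-1,3);print(q.min(0).round(2),q.max(0).round(2))
m=(P[...,2]>.098)&(P[...,2]<.112)&(u>330)&(u<400)&(v>150)&(v<230);q=P[m][:,:2]
dd=q.mean(0)-C;print('paddle',q.mean(0),np.degrees(np.arctan2(dd[1],dd[0]))%360,np.hypot(*dd))
to(*pad(182,60,.16))
E
```

```text
nose (np.float64(181.863985245033), np.float64(97.34754299448805))
screwL (np.float64(123.9710994723417), np.float64(76.50703800296529))
screwR (np.float64(254.9019395207851), np.float64(78.66209149652377))
clipnose (np.float64(179.96110149591246), np.float64(98.49201081964756))
clipbody (np.float64(179.1143015152644), np.float64(129.60128528734552))
centrehole (np.float64(184.43594952423766), np.float64(1.1747821973428596))
mk1 (np.float64(135.8083072776976), np.float64(84.62771404077141))
mk1o (np.float64(135.36577450182645), np.float64(107.82315909819653))
mkR (np.float64(245.44341790363978), np.float64(98.44111215307709))
mkRo (np.float64(245.4682992313467), np.float64(110.31990088943415))
[-0.03 -1.   -0.81] [0.91 0.05 0.93]
[ 0.28 -0.53 -0.01] [0.98 0.05 0.93]
[ 0.44 -0.17 -0.01] [1.04 0.14 0.93]
[ 0.27 -0.05 -0.01] [0.57 0.06 0.93]
paddle [ 0.63886732 -0.04679378] 182.05885556541634 0.07498108791949921
t 0.1 pos [ 0.2596 -0.5678  0.2473] yaw 24.57 F [0.7 0.2 0.3]
dx 21.540 dy -10.433 dz 3.490 turn -11.239
```

Call:
jog_arm([
  {"dz":-1.4,"fingers":1},
  {"dz":-2.4,"dx":0.6,"dy":-0.3,"fingers":1},
  {"dz":-2.4,"dx":1.9,"dy":-0.9,"fingers":1},
  {"dz":-2.4,"dx":3.3,"dy":-1.6,"fingers":1},
  {"dz":-2.4,"dx":4.7,"dy":-2.3,"fingers":1},
])

```text
$.motion[0]: bad value
```

Call:
jog_arm([
  {"dx":1.4,"dy":-0.7,"fingers":1},
  {"dx":2.8,"dy":-1.4,"fingers":1},
  {"dx":4.2,"dy":-2.0,"fingers":1},
  {"dx":5.6,"dy":-2.7,"fingers":1},
  {"dx":7.0,"dy":-3.4,"fingers":1},
])

```text
$.motion[0]: bad value
```

Call:
jog_arm([
  {"dx":1.4,"dy":-0.7,"turn":-1,"fingers":1},
  {"dx":2.8,"dy":-1.4,"turn":-2,"fingers":1},
  {"dx":4.2,"dy":-2.0,"turn":-3,"fingers":1},
  {"dx":5.6,"dy":-2.7,"turn":-4,"fingers":1},
  {"dx":7.0,"dy":-3.4,"turn":-5,"fingers":1},
])

```text
$.motion[0]: bad value
```

Run:
```python
from h import *
to(*pad(182,50,.16))
```

```text
t 0.1 pos [ 0.2596 -0.5678  0.2473] yaw 24.57 F [0.7 0.2 0.3]
dx 21.694 dy -10.802 dz 3.490 turn -11.239
```

Call:
jog_arm([
  {"dx":0,"dy":0,"dz":-1.4,"turn":0,"fingers":1},
  {"dx":0.6,"dy":-0.3,"dz":-2.4,"turn":0,"fingers":1},
  {"dx":1.9,"dy":-0.9,"dz":-2.4,"turn":0,"fingers":1},
  {"dx":3.3,"dy":-1.6,"dz":-2.4,"turn":0,"fingers":1},
  {"dx":4.7,"dy":-2.3,"dz":-2.4,"turn":0,"fingers":1},
])

```text
t: 0.52
tool_pos: [0.3433, -0.4666, 0.3085]
tool_rot: [0.0, 0.977, 0.212, 0.0]
force: [0.8, 0.2, 0.6]
grip_width: 0.0256
```

Call:
jog_arm([
  {"dx":1.4,"dy":-0.7,"dz":0,"turn":0,"fingers":1},
  {"dx":2.8,"dy":-1.4,"dz":0,"turn":0,"fingers":1},
  {"dx":4.2,"dy":-2.1,"dz":0,"turn":0,"fingers":1},
  {"dx":5.6,"dy":-2.8,"dz":0,"turn":0,"fingers":1},
  {"dx":7.0,"dy":-3.5,"dz":0,"turn":0,"fingers":1},
])

```text
t: 0.93
tool_pos: [0.4662, -0.3131, 0.3079]
tool_rot: [-0.0, 0.977, 0.213, -0.0]
force: [0.6, -0.7, 0.7]
grip_width: 0.0
```

Call:
jog_arm([
  {"dx":1.4,"dy":-0.7,"dz":0,"turn":-1,"fingers":1},
  {"dx":2.8,"dy":-1.4,"dz":0,"turn":-2,"fingers":1},
  {"dx":4.2,"dy":-2.0,"dz":0,"turn":-3,"fingers":1},
  {"dx":5.6,"dy":-2.7,"dz":0,"turn":-4,"fingers":1},
  {"dx":7.0,"dy":-3.4,"dz":0,"turn":-5,"fingers":1},
])

```text
t: 1.35
tool_pos: [0.5901, -0.1631, 0.3078]
tool_rot: [-0.0, 0.888, 0.461, -0.0]
force: [0.2, -0.9, 0.6]
grip_width: 0.0001
```

Run:
```python
from h import *
to(*pad(182,50,.15))
```

```text
t 1.35 pos [ 0.5901 -0.1631  0.3078] yaw 54.87 F [ 0.2 -0.9  0.6]
dx 3.334 dy 0.125 dz 6.312 turn -6.189
```

Call:
jog_arm([
  {"dx":1.2,"dy":0,"dz":1.0,"turn":-1.1,"fingers":1},
  {"dx":2.2,"dy":0.1,"dz":2.0,"turn":-2.2,"fingers":1},
  {"dx":3.2,"dy":0.1,"dz":3.2,"turn":-3.3,"fingers":1},
  {"dx":3.2,"dy":0.1,"dz":4.6,"turn":-4.4,"fingers":1},
  {"dx":3.2,"dy":0.1,"dz":6.0,"turn":-5.5,"fingers":1},
])

```text
t: 1.77
tool_pos: [0.6387, -0.0995, 0.1568]
tool_rot: [0.0, 0.719, 0.695, 0.0]
force: [-0.3, -0.9, 0.3]
grip_width: 0.0
```

Run:
```python
from h import *
to(*pad(182,45,.088))
```

```text
t 1.77 pos [ 0.6387 -0.0995  0.1568] yaw 88.05 F [-0.3 -0.9  0.3]
dx 0.313 dy 0.058 dz 2.754 turn -0.658
```

Call:
jog_arm([
  {"dx":0,"dy":0,"dz":0.8,"turn":-0.3,"fingers":1},
  {"dx":0,"dy":0.05,"dz":1.6,"turn":-0.6,"fingers":1},
  {"dx":0.1,"dy":0.05,"dz":2.4,"turn":-0.65,"fingers":1},
  {"dx":0.3,"dy":0.05,"dz":2.75,"turn":-0.65,"fingers":1},
  {"dx":0.5,"dy":0.05,"dz":2.75,"turn":-0.65,"fingers":1},
])

```text
t: 2.18
tool_pos: [0.637, -0.0878, 0.0863]
tool_rot: [-0.003, 0.698, 0.716, -0.002]
force: [-0.5, 0.2, 0.0]
grip_width: 0.0004
```

Run:
```python
from h import *
cap('top','top1.png');c=cap('scene','s1.png')
a=cv2.imread('pics/top1.png')[120:260,290:450];b=cv2.imread('pics/s1.png')[140:280,190:350]
cv2.imwrite('pics/p1.png',cv2.resize(np.vstack([a,b]),None,fx=2.1,fy=2.1))
for L,o in((182,18),(172,18),(162,18),(152,18),(142,18),(137,18)):to(*pad(L,o,.088))
```

```text
t 2.28 pos [ 0.6395 -0.0878  0.0897] yaw 91.52 F [ 0.3 -0.3  0.9]
dx 0.922 dy 0.023 dz 0.068 turn -0.081
t 2.28 pos [ 0.6395 -0.0878  0.0897] yaw 91.52 F [ 0.3 -0.3  0.9]
dx 1.454 dy -0.061 dz 0.068 turn 1.586
t 2.28 pos [ 0.6395 -0.0878  0.0897] yaw 91.52 F [ 0.3 -0.3  0.9]
dx 1.991 dy -0.052 dz 0.068 turn 3.253
t 2.28 pos [ 0.6395 -0.0878  0.0897] yaw 91.52 F [ 0.3 -0.3  0.9]
dx 2.519 dy 0.051 dz 0.068 turn 4.919
t 2.28 pos [ 0.6395 -0.0878  0.0897] yaw 91.52 F [ 0.3 -0.3  0.9]
dx 3.021 dy 0.244 dz 0.068 turn 6.586
t 2.28 pos [ 0.6395 -0.0878  0.0897] yaw 91.52 F [ 0.3 -0.3  0.9]
dx 3.258 dy 0.372 dz 0.068 turn 7.419
```

View pics/p1.png

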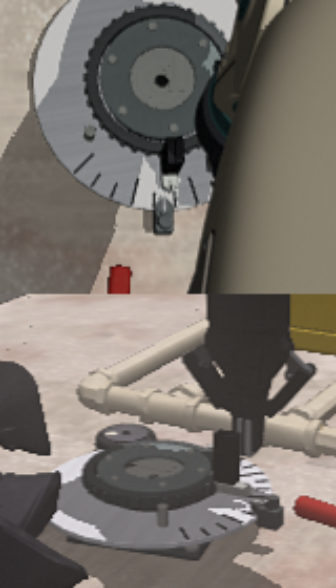

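Call:
jog_arm([
  {"dx":0.5,"dy":0.02,"dz":0.05,"turn":0,"fingers":1},
  {"dx":0.8,"dy":0.02,"dz":0.05,"turn":0,"fingers":1},
  {"dx":1.0,"dy":0.0,"dz":0.05,"turn":0.3,"fingers":1},
  {"dx":1.2,"dy":-0.03,"dz":0.05,"turn":0.8,"fingers":1},
  {"dx":1.45,"dy":-0.06,"dz":0.05,"turn":1.6,"fingers":1},
])

```text
t: 2.7
tool_pos: [0.6382, -0.0535, 0.09]
tool_rot: [0.003, 0.757, 0.654, -0.001]
force: [0.9, -5.7, 0.2]
grip_width: -0.0002
```

Run:
```python
from h import *
for L in(168,164,160,156,152):to(*pad(L,18,.088))
```

```text
t 2.7 pos [ 0.6382 -0.0535  0.09  ] yaw 81.66 F [ 0.9 -5.7  0.2]
dx 0.283 dy -0.102 dz 0.079 turn 0.611
t 2.7 pos [ 0.6382 -0.0535  0.09  ] yaw 81.66 F [ 0.9 -5.7  0.2]
dx 0.497 dy -0.131 dz 0.079 turn 1.277
t 2.7 pos [ 0.6382 -0.0535  0.09  ] yaw 81.66 F [ 0.9 -5.7  0.2]
dx 0.712 dy -0.146 dz 0.079 turn 1.944
t 2.7 pos [ 0.6382 -0.0535  0.09  ] yaw 81.66 F [ 0.9 -5.7  0.2]
dx 0.927 dy -0.145 dz 0.079 turn 2.611
t 2.7 pos [ 0.6382 -0.0535  0.09  ] yaw 81.66 F [ 0.9 -5.7  0.2]
dx 1.142 dy -0.129 dz 0.079 turn 3.277
```

Call:
jog_arm([
  {"dx":0.28,"dy":-0.1,"dz":0.05,"turn":0.6,"fingers":1},
  {"dx":0.5,"dy":-0.13,"dz":0.05,"turn":1.3,"fingers":1},
  {"dx":0.7,"dy":-0.15,"dz":0.05,"turn":1.95,"fingers":1},
  {"dx":0.92,"dy":-0.15,"dz":0.05,"turn":2.6,"fingers":1},
  {"dx":1.14,"dy":-0.13,"dz":0.05,"turn":3.3,"fingers":1},
])

```text
t: 3.12
tool_pos: [0.6399, -0.0251, 0.0894]
tool_rot: [0.003, 0.858, 0.514, 0.001]
force: [0.6, -5.5, 1.2]
grip_width: 0.0003
```

Run:
```python
from h import *
for L in(149,146,143,140):to(*pad(L,18,.088))
```

```text
t 3.12 pos [ 0.6399 -0.0251  0.0894] yaw 61.82 F [ 0.6 -5.5  1.2]
dx 0.154 dy -0.065 dz 0.055 turn 0.471
t 3.12 pos [ 0.6399 -0.0251  0.0894] yaw 61.82 F [ 0.6 -5.5  1.2]
dx 0.313 dy -0.091 dz 0.055 turn 0.971
t 3.12 pos [ 0.6399 -0.0251  0.0894] yaw 61.82 F [ 0.6 -5.5  1.2]
dx 0.474 dy -0.108 dz 0.055 turn 1.471
t 3.12 pos [ 0.6399 -0.0251  0.0894] yaw 61.82 F [ 0.6 -5.5  1.2]
dx 0.635 dy -0.117 dz 0.055 turn 1.971
```

Call:
jog_arm([
  {"dx":0.15,"dy":-0.06,"dz":0.04,"turn":0.5,"fingers":1},
  {"dx":0.31,"dy":-0.09,"dz":0.04,"turn":1.0,"fingers":1},
  {"dx":0.47,"dy":-0.1,"dz":0.04,"turn":1.5,"fingers":1},
  {"dx":0.63,"dy":-0.11,"dz":0.04,"turn":2.0,"fingers":1},
  {"dx":0.63,"dy":-0.11,"dz":0.04,"turn":2.0,"fingers":1},
])

```text
t: 3.53
tool_pos: [0.6442, -0.0085, 0.0878]
tool_rot: [0.001, 0.906, 0.423, 0.001]
force: [-0.9, -2.5, 0.5]
grip_width: -0.0001
```

Run:
```python
from h import *
for L in(138,137,136,135,134,132):to(*pad(L,18,.088))
```

```text
t 3.53 pos [ 0.6442 -0.0085  0.0878] yaw 50.04 F [-0.9 -2.5  0.5]
dx 0.083 dy 0.026 dz -0.006 turn 0.341
t 3.53 pos [ 0.6442 -0.0085  0.0878] yaw 50.04 F [-0.9 -2.5  0.5]
dx 0.136 dy 0.016 dz -0.006 turn 0.507
t 3.53 pos [ 0.6442 -0.0085  0.0878] yaw 50.04 F [-0.9 -2.5  0.5]
dx 0.189 dy 0.007 dz -0.006 turn 0.674
t 3.53 pos [ 0.6442 -0.0085  0.0878] yaw 50.04 F [-0.9 -2.5  0.5]
dx 0.242 dy -0.002 dz -0.006 turn 0.841
t 3.53 pos [ 0.6442 -0.0085  0.0878] yaw 50.04 F [-0.9 -2.5  0.5]
dx 0.295 dy -0.009 dz -0.006 turn 1.007
t 3.53 pos [ 0.6442 -0.0085  0.0878] yaw 50.04 F [-0.9 -2.5  0.5]
dx 0.402 dy -0.021 dz -0.006 turn 1.341
```

Call:
jog_arm([
  {"dx":0.08,"dy":0.02,"dz":0,"turn":0.3,"fingers":1},
  {"dx":0.14,"dy":0.01,"dz":0,"turn":0.5,"fingers":1},
  {"dx":0.19,"dy":0,"dz":0,"turn":0.67,"fingers":1},
  {"dx":0.24,"dy":0,"dz":0,"turn":0.8,"fingers":1},
  {"dx":0.24,"dy":0,"dz":0,"turn":0.8,"fingers":1},
])

```text
t: 3.95
tool_pos: [0.6467, -0.0037, 0.0863]
tool_rot: [-0.0, 0.923, 0.385, -0.0]
force: [-1.5, -1.5, 1.9]
grip_width: 0.0002
```

Call:
jog_arm([
  {"dx":0.05,"dy":0,"dz":0,"turn":0,"fingers":1},
  {"dx":0.1,"dy":0,"dz":0,"turn":0,"fingers":1},
  {"dx":0.1,"dy":0,"dz":0,"turn":0,"fingers":1},
  {"dx":0.1,"dy":0,"dz":0,"turn":0,"fingers":1},
  {"dx":0.1,"dy":0,"dz":0,"turn":0,"fingers":1},
])

```text
t: 4.37
tool_pos: [0.6477, -0.0025, 0.086]
tool_rot: [-0.0, 0.923, 0.385, -0.001]
force: [-5.7, -1.6, 3.6]
grip_width: 0.0
```

Call:
jog_arm([
  {"dx":0.05,"dy":0,"dz":0,"turn":0,"fingers":1},
  {"dx":0.1,"dy":0,"dz":0,"turn":0,"fingers":1},
  {"dx":0.1,"dy":0,"dz":0,"turn":0,"fingers":1},
  {"dx":0.1,"dy":0,"dz":0,"turn":0,"fingers":1},
  {"dx":0.1,"dy":0,"dz":0,"turn":0,"fingers":1},
])

```text
t: 4.78
tool_pos: [0.6477, -0.0025, 0.0859]
tool_rot: [0.001, 0.923, 0.384, -0.003]
force: [-8.5, -8.1, 7.4]
grip_width: 0.0001
```

Run:
```python
from h import *
to(*pad(135,18,.088))
c=cap('top','top2.png');c2=cap('scene','s2.png')
a=cv2.imread('pics/top2.png')[100:240,290:450];b=cv2.imread('pics/s2.png')[160:300,190:350]
cv2.imwrite('pics/p2.png',cv2.resize(np.hstack([a,b]),None,fx=2.5,fy=2.5,interpolation=cv2.INTER_CUBIC))
```

```text
t 4.78 pos [ 0.6477 -0.0025  0.0859] yaw 45.2 F [-8.5 -8.1  7.4]
dx -0.026 dy 0.047 dz -0.082 turn 0.033
```

View pics/p2.png

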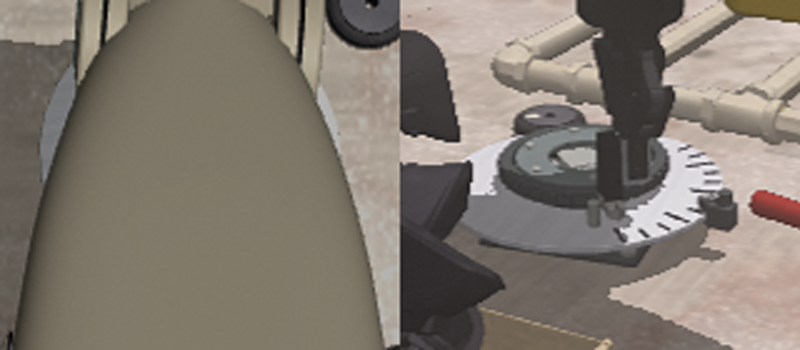

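Call:
jog_arm([
  {"dx":-0.6,"dy":0,"dz":0,"turn":0,"fingers":1},
  {"dx":-0.9,"dy":0,"dz":-0.2,"turn":0,"fingers":1},
  {"dx":-0.9,"dy":0,"dz":-1.4,"turn":0,"fingers":1},
  {"dx":-0.9,"dy":0,"dz":-2.6,"turn":0,"fingers":1},
  {"dx":-0.7,"dy":0,"dz":-2.8,"turn":0,"fingers":1},
])

```text
t: 5.3
tool_pos: [0.6416, -0.0133, 0.1619]
tool_rot: [0.002, 0.923, 0.385, 0.004]
force: [0.6, -0.7, 0.9]
grip_width: -0.0
```

Run:
```python
from h import *
to(*pad(135.5,-45,.16))
```

```text
t 5.3 pos [ 0.6416 -0.0133  0.1619] yaw 45.24 F [ 0.6 -0.7  0.9]
dx 2.947 dy -0.090 dz 0.076 turn -0.044
```

Call:
jog_arm([
  {"dx":1.1,"dy":-0.05,"dz":0,"turn":0,"fingers":1},
  {"dx":2.2,"dy":-0.05,"dz":0,"turn":0,"fingers":1},
  {"dx":2.9,"dy":-0.05,"dz":0,"turn":0,"fingers":1},
  {"dx":2.9,"dy":-0.05,"dz":1.0,"turn":0,"fingers":1},
  {"dx":2.9,"dy":-0.05,"dz":2.2,"turn":0,"fingers":1},
])

```text
t: 5.72
tool_pos: [0.693, 0.0411, 0.1041]
tool_rot: [0.002, 0.923, 0.386, 0.005]
force: [-0.3, -0.3, 0.1]
grip_width: -0.0003
```

Run:
```python
from h import *
c=cap('top','top3.png')
a=cv2.imread('pics/top3.png')[90:240,290:450]
cv2.imwrite('pics/p3.png',cv2.resize(a,None,fx=3,fy=3,interpolation=cv2.INTER_CUBIC))
to(*pad(135.5,-19,.088))
for L in(140,145,150):to(*pad(L,-18,.088))
```

```text
t 5.77 pos [0.6864 0.0408 0.0947] yaw 45.34 F [-1.7  0.2 -5.2]
dx -0.893 dy 0.166 dz 0.268 turn -0.026
t 5.77 pos [0.6864 0.0408 0.0947] yaw 45.34 F [-1.7  0.2 -5.2]
dx -1.171 dy 0.119 dz 0.268 turn -0.776
t 5.77 pos [0.6864 0.0408 0.0947] yaw 45.34 F [-1.7  0.2 -5.2]
dx -1.438 dy 0.090 dz 0.268 turn -1.610
t 5.77 pos [0.6864 0.0408 0.0947] yaw 45.34 F [-1.7  0.2 -5.2]
dx -1.707 dy 0.083 dz 0.268 turn -2.443
```

Call:
jog_arm([
  {"dx":-0.4,"dy":0.1,"dz":0.2,"turn":0,"fingers":1},
  {"dx":-0.75,"dy":0.16,"dz":0.26,"turn":0,"fingers":1},
  {"dx":-0.95,"dy":0.15,"dz":0.26,"turn":-0.2,"fingers":1},
  {"dx":-1.17,"dy":0.12,"dz":0.26,"turn":-0.8,"fingers":1},
  {"dx":-1.44,"dy":0.09,"dz":0.26,"turn":-1.6,"fingers":1},
])

```text
t: 6.18
tool_pos: [0.666, 0.0128, 0.0964]
tool_rot: [-0.001, 0.887, 0.462, 0.003]
force: [3.8, 4.1, -3.8]
grip_width: 0.0
```

Run:
```python
from h import *
for L in(149,153,157,161,165):to(*pad(L,-18,.088))
```

```text
t 6.18 pos [0.666  0.0128 0.0964] yaw 55.05 F [ 3.8  4.1 -3.8]
dx -0.258 dy -0.174 dz 0.334 turn -0.658
t 6.18 pos [0.666  0.0128 0.0964] yaw 55.05 F [ 3.8  4.1 -3.8]
dx -0.471 dy -0.202 dz 0.334 turn -1.325
t 6.18 pos [0.666  0.0128 0.0964] yaw 55.05 F [ 3.8  4.1 -3.8]
dx -0.686 dy -0.215 dz 0.334 turn -1.991
t 6.18 pos [0.666  0.0128 0.0964] yaw 55.05 F [ 3.8  4.1 -3.8]
dx -0.902 dy -0.214 dz 0.334 turn -2.658
t 6.18 pos [0.666  0.0128 0.0964] yaw 55.05 F [ 3.8  4.1 -3.8]
dx -1.116 dy -0.197 dz 0.334 turn -3.325
```

Call:
jog_arm([
  {"dx":-0.26,"dy":-0.1,"dz":0.1,"turn":-0.65,"fingers":1},
  {"dx":-0.47,"dy":-0.2,"dz":0.1,"turn":-1.3,"fingers":1},
  {"dx":-0.69,"dy":-0.21,"dz":0.1,"turn":-2.0,"fingers":1},
  {"dx":-0.9,"dy":-0.21,"dz":0.1,"turn":-2.65,"fingers":1},
  {"dx":-1.11,"dy":-0.2,"dz":0.1,"turn":-3.3,"fingers":1},
])

```text
t: 6.6
tool_pos: [0.6474, -0.0076, 0.0954]
tool_rot: [0.002, 0.794, 0.608, 0.004]
force: [3.7, 3.4, -1.4]
grip_width: -0.0001
```

Run:
```python
from h import *
for L in(167,170,173,174):to(*pad(L,-18,.088))
```

```text
t 6.6 pos [ 0.6474 -0.0076  0.0954] yaw 74.86 F [ 3.7  3.4 -1.4]
dx -0.110 dy -0.081 dz 0.294 turn -0.357
t 6.6 pos [ 0.6474 -0.0076  0.0954] yaw 74.86 F [ 3.7  3.4 -1.4]
dx -0.269 dy -0.108 dz 0.294 turn -0.857
t 6.6 pos [ 0.6474 -0.0076  0.0954] yaw 74.86 F [ 3.7  3.4 -1.4]
dx -0.430 dy -0.128 dz 0.294 turn -1.357
t 6.6 pos [ 0.6474 -0.0076  0.0954] yaw 74.86 F [ 3.7  3.4 -1.4]
dx -0.483 dy -0.132 dz 0.294 turn -1.524
```

Call:
jog_arm([
  {"dx":-0.11,"dy":-0.08,"dz":0,"turn":-0.36,"fingers":1},
  {"dx":-0.27,"dy":-0.11,"dz":0,"turn":-0.86,"fingers":1},
  {"dx":-0.4,"dy":-0.12,"dz":0,"turn":-1.25,"fingers":1},
  {"dx":-0.4,"dy":-0.12,"dz":0,"turn":-1.25,"fingers":1},
  {"dx":-0.4,"dy":-0.12,"dz":0,"turn":-1.25,"fingers":1},
])

```text
t: 7.02
tool_pos: [0.6401, -0.017, 0.0944]
tool_rot: [0.001, 0.754, 0.656, 0.002]
force: [1.7, 1.4, -0.0]
grip_width: 0.0001
```

Call:
jog_arm([
  {"dx":0,"dy":0,"dz":0,"turn":0,"fingers":1},
  {"dx":0.5,"dy":0,"dz":0,"turn":0,"fingers":1},
  {"dx":0.8,"dy":0,"dz":-0.5,"turn":0,"fingers":1},
  {"dx":1.0,"dy":0,"dz":-1.5,"turn":0,"fingers":1},
  {"dx":2.0,"dy":0,"dz":-2.5,"turn":0,"fingers":1},
])

```text
t: 7.43
tool_pos: [0.6438, 0.032, 0.1542]
tool_rot: [-0.001, 0.755, 0.656, -0.002]
force: [1.3, 0.0, -0.3]
grip_width: -0.0002
```

Call:
jog_arm([
  {"dx":1.4,"dy":0,"dz":0,"turn":0,"fingers":1},
  {"dx":2.8,"dy":0,"dz":0,"turn":0,"fingers":1},
  {"dx":4.2,"dy":0,"dz":0,"turn":0,"fingers":1},
  {"dx":4.6,"dy":0,"dz":0,"turn":0,"fingers":1},
  {"dx":4.6,"dy":0,"dz":0,"turn":0,"fingers":1},
])

```text
t: 7.85
tool_pos: [0.6611, 0.1507, 0.155]
tool_rot: [0.0, 0.752, 0.659, 0.0]
force: [0.5, -0.6, 0.4]
grip_width: 0.0002
```

Run:
```python
from h import *
c=cap('top','top4.png');pickle.dump(c,open('top4.pkl','wb'))
a=cv2.imread('pics/top4.png')[170:240,330:410]
cv2.imwrite('pics/p4.png',cv2.resize(a,None,fx=8,fy=8,interpolation=cv2.INTER_CUBIC))
print(ctrl.read_state()['tool_pos'])
```

```text
[0.66085983 0.14864152 0.15477389]
```

View pics/p4.png

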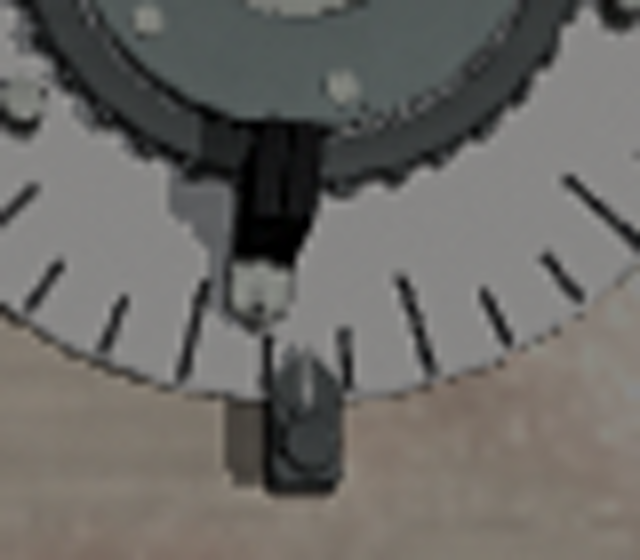

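Run:
```python
from h import *
c=pickle.load(open('top4.pkl','rb'))
def pt(u,v,z): return ray(c,330+(u+.5)/8-.5,170+(v+.5)/8-.5,z)[:2]
# axis from marks
mk=[((38,186),(0,220)),((61,264),(28,308)),((124,298),(102,350)),((207,282),(182,380)),((401,277),(433,374)),((484,291),(510,344)),((546,256),(580,299)),((567,178),(638,242)),((344,328),(349,388))]
A=[];b=[]
for p,q in mk:
    P,Q=pt(*p,.036),pt(*q,.036);d=(Q-P);L=np.hypot(*d);n=np.array([-d[1],d[0]])/L;A.append(n*L);b.append(n@P*L)
A=np.array(A);b=np.array(b);s=np.linalg.lstsq(A,b,rcond=None)[0];print('axis marks',s)
for Cc in(C,s):
    ang=lambda p:((np.degrees(np.arctan2(*(p-Cc)[::-1]))%360).round(2),(np.hypot(*(p-Cc))*1e3).round(1))
    print('marks',[ang(pt(*q,.036))[0] for p,q in mk])
    for n,u,v,z in(('nose',262,331,.058),('noseline',257,305,.058),('cliptip',302,346,.046),('clipline in',304,356,.046),('clipline out',307,408,.046),('clip end mid',303,488,.03),('screw',310,440,.054)):print(n,ang(pt(u,v,z)))
    P=pt(283,128,.106);print('paddle in top',ang(P),ang(pt(281,200,.106)))
```

```text
axis marks [ 0.7118097  -0.04589279]
marks [np.float64(134.79), np.float64(144.78), np.float64(155.04), np.float64(165.25), np.float64(195.58), np.float64(205.58), np.float64(215.76), np.float64(225.85), np.float64(185.33)]
nose (np.float64(173.4), np.float64(99.4))
noseline (np.float64(172.43), np.float64(93.7))
cliptip (np.float64(179.22), np.float64(100.0))
clipline in (np.float64(179.45), np.float64(102.3))
clipline out (np.float64(179.64), np.float64(114.1))
clip end mid (np.float64(179.78), np.float64(129.7))
screw (np.float64(179.45), np.float64(122.7))
paddle in top (np.float64(170.92), np.float64(65.5)) (np.float64(172.0), np.float64(81.0))
marks [np.float64(133.19), np.float64(143.39), np.float64(153.72), np.float64(164.06), np.float64(194.94), np.float64(205.18), np.float64(215.6), np.float64(225.95), np.float64(184.47)]
nose (np.float64(172.22), np.float64(97.7))
noseline (np.float64(171.16), np.float64(92.0))
cliptip (np.float64(178.16), np.float64(98.0))
clipline in (np.float64(178.41), np.float64(100.3))
clipline out (np.float64(178.72), np.float64(112.1))
clip end mid (np.float64(178.97), np.float64(127.7))
screw (np.float64(178.59), np.float64(120.8))
paddle in top (np.float64(169.05), np.float64(63.8)) (np.float64(170.51), np.float64(79.3))
```

Run:
```python
from h import *
to(*pad(174,-40,.154))
to(*pad(174,-40,.094))
```

```text
t 7.9 pos [0.6609 0.1486 0.1548] yaw 82.32 F [ 0.1 -1.4  0.1]
dx -5.846 dy 0.083 dz 0.031 turn -0.279
t 7.9 pos [0.6609 0.1486 0.1548] yaw 82.32 F [ 0.1 -1.4  0.1]
dx -5.846 dy 0.083 dz 2.431 turn -0.279
```

Call:
jog_arm([
  {"dx":-1.4,"dy":0,"dz":0,"turn":0,"fingers":1},
  {"dx":-2.8,"dy":0,"dz":0,"turn":-0.2,"fingers":1},
  {"dx":-4.2,"dy":0.08,"dz":0,"turn":-0.28,"fingers":1},
  {"dx":-5.2,"dy":0.08,"dz":0,"turn":-0.28,"fingers":1},
  {"dx":-5.7,"dy":0.08,"dz":0,"turn":-0.28,"fingers":1},
])

```text
t: 8.32
tool_pos: [0.6426, 0.0012, 0.1546]
tool_rot: [0.0, 0.746, 0.666, -0.001]
force: [0.5, 0.3, -0.3]
grip_width: -0.0002
```

Call:
jog_arm([
  {"dx":0,"dy":0,"dz":0.6,"turn":0,"fingers":1},
  {"dx":0,"dy":0,"dz":1.3,"turn":0,"fingers":1},
  {"dx":0,"dy":0,"dz":2.0,"turn":0,"fingers":1},
  {"dx":0,"dy":0,"dz":2.4,"turn":0,"fingers":1},
  {"dx":0,"dy":0,"dz":2.4,"turn":0,"fingers":1},
])

```text
t: 8.73
tool_pos: [0.6412, 0.0053, 0.0917]
tool_rot: [-0.002, 0.744, 0.668, -0.002]
force: [-0.5, 0.4, 0.6]
grip_width: 0.0003
```

Run:
```python
from h import *
for L in (173,176,177,178,179.5):to(*pad(L,-18,.092))
```

```text
t 8.73 pos [0.6412 0.0053 0.0917] yaw 83.79 F [-0.5  0.4  0.6]
dx -0.889 dy 0.113 dz -0.013 turn 0.132
t 8.73 pos [0.6412 0.0053 0.0917] yaw 83.79 F [-0.5  0.4  0.6]
dx -1.047 dy 0.077 dz -0.013 turn -0.368
t 8.73 pos [0.6412 0.0053 0.0917] yaw 83.79 F [-0.5  0.4  0.6]
dx -1.100 dy 0.067 dz -0.013 turn -0.534
t 8.73 pos [0.6412 0.0053 0.0917] yaw 83.79 F [-0.5  0.4  0.6]
dx -1.153 dy 0.058 dz -0.013 turn -0.701
t 8.73 pos [0.6412 0.0053 0.0917] yaw 83.79 F [-0.5  0.4  0.6]
dx -1.233 dy 0.046 dz -0.013 turn -0.951
```

Call:
jog_arm([
  {"dx":-0.25,"dy":0.05,"dz":0,"turn":-0.2,"fingers":1},
  {"dx":-0.5,"dy":0.07,"dz":0,"turn":-0.4,"fingers":1},
  {"dx":-0.7,"dy":0.07,"dz":0,"turn":-0.53,"fingers":1},
  {"dx":-0.8,"dy":0.07,"dz":0,"turn":-0.53,"fingers":1},
  {"dx":-0.8,"dy":0.07,"dz":0,"turn":-0.53,"fingers":1},
])

```text
t: 9.15
tool_pos: [0.6438, -0.015, 0.0953]
tool_rot: [0.0, 0.726, 0.688, 0.0]
force: [0.1, -0.1, -0.4]
grip_width: 0.0002
```

Call:
jog_arm([
  {"dx":-0.06,"dy":0,"dz":0,"turn":0,"fingers":1},
  {"dx":-0.12,"dy":0,"dz":0,"turn":0,"fingers":1},
  {"dx":-0.18,"dy":0,"dz":0,"turn":0,"fingers":1},
  {"dx":-0.24,"dy":0,"dz":0,"turn":0,"fingers":1},
  {"dx":-0.28,"dy":0,"dz":0,"turn":0,"fingers":1},
])

```text
t: 9.57
tool_pos: [0.6428, -0.0206, 0.0947]
tool_rot: [-0.001, 0.725, 0.689, 0.0]
force: [-1.1, 3.1, 3.0]
grip_width: -0.0001
```

Run:
```python
from h import *
for L in (177,178,179.5):to(*pad(L,-18,.092))
```

```text
t 9.57 pos [ 0.6428 -0.0206  0.0947] yaw 87.06 F [-1.1  3.1  3. ]
dx -0.070 dy -0.115 dz 0.110 turn 0.010
t 9.57 pos [ 0.6428 -0.0206  0.0947] yaw 87.06 F [-1.1  3.1  3. ]
dx -0.122 dy -0.127 dz 0.110 turn -0.156
t 9.57 pos [ 0.6428 -0.0206  0.0947] yaw 87.06 F [-1.1  3.1  3. ]
dx -0.201 dy -0.143 dz 0.110 turn -0.406
```

Call:
jog_arm([
  {"dx":-0.04,"dy":-0.04,"dz":0,"turn":-0.1,"fingers":1},
  {"dx":-0.08,"dy":-0.08,"dz":0,"turn":-0.2,"fingers":1},
  {"dx":-0.12,"dy":-0.08,"dz":0,"turn":-0.25,"fingers":1},
  {"dx":-0.12,"dy":-0.08,"dz":0,"turn":-0.25,"fingers":1},
  {"dx":-0.12,"dy":-0.08,"dz":0,"turn":-0.25,"fingers":1},
])

```text
t: 9.98
tool_pos: [0.6415, -0.0246, 0.0947]
tool_rot: [0.001, 0.716, 0.698, 0.0]
force: [2.0, 2.7, -0.3]
grip_width: -0.0004
```

Run:
```python
from h import *
for L in (178,178.5,179.5):to(*pad(L,-18,.092))
cap('top','top5.png');cap('scene','s5.png')
a=cv2.imread('pics/top5.png')[170:240,330:410];b=cv2.imread('pics/s5.png')[195:265,270:350]
cv2.imwrite('pics/p5.png',cv2.resize(np.hstack([a,b]),None,fx=5,fy=5,interpolation=cv2.INTER_CUBIC))
```

```text
t 9.98 pos [ 0.6415 -0.0246  0.0947] yaw 88.52 F [ 2.   2.7 -0.3]
dx 0.040 dy -0.084 dz 0.110 turn 0.087
t 9.98 pos [ 0.6415 -0.0246  0.0947] yaw 88.52 F [ 2.   2.7 -0.3]
dx 0.014 dy -0.090 dz 0.110 turn 0.003
t 9.98 pos [ 0.6415 -0.0246  0.0947] yaw 88.52 F [ 2.   2.7 -0.3]
dx -0.038 dy -0.103 dz 0.110 turn -0.163
```

View pics/p5.png

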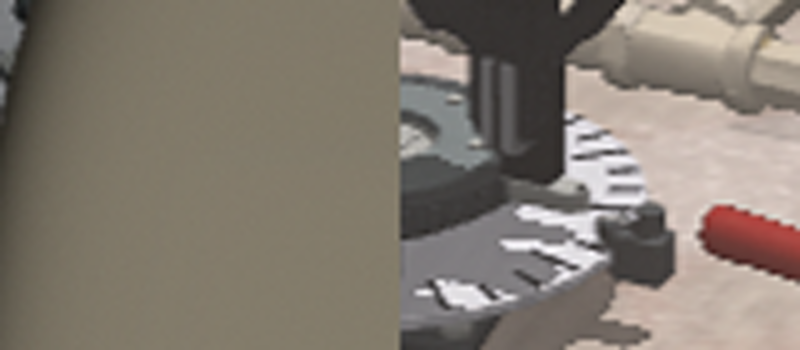

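Call:
jog_arm([
  {"dx":0.3,"dy":0,"dz":0,"turn":0,"fingers":1},
  {"dx":0.8,"dy":0,"dz":-0.3,"turn":0,"fingers":1},
  {"dx":0.9,"dy":0,"dz":-1.3,"turn":0,"fingers":1},
  {"dx":1.4,"dy":0,"dz":-2.3,"turn":0,"fingers":1},
  {"dx":2.7,"dy":0,"dz":-2.4,"turn":0,"fingers":1},
])

```text
t: 10.5
tool_pos: [0.6453, 0.0413, 0.1598]
tool_rot: [0.004, 0.718, 0.697, 0.001]
force: [2.4, 0.3, 0.4]
grip_width: 0.0
```

Call:
jog_arm([
  {"dx":1.4,"dy":0,"dz":0,"turn":0,"fingers":1},
  {"dx":2.8,"dy":0,"dz":0,"turn":0,"fingers":1},
  {"dx":4.2,"dy":0,"dz":0,"turn":0,"fingers":1},
  {"dx":4.4,"dy":0,"dz":0,"turn":0,"fingers":1},
  {"dx":4.4,"dy":0,"dz":0,"turn":0,"fingers":1},
])

```text
t: 10.92
tool_pos: [0.6446, 0.1559, 0.1547]
tool_rot: [0.0, 0.715, 0.699, -0.001]
force: [0.5, -0.5, 1.2]
grip_width: -0.0001
```

Run:
```python
from h import *
c=cap('top','top6.png');pickle.dump(c,open('top6.pkl','wb'))
a=cv2.imread('pics/top6.png')[180:235,340:395]
cv2.imwrite('pics/p6.png',cv2.resize(a,None,fx=10,fy=10,interpolation=cv2.INTER_CUBIC))
```

```text
(no output)
```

View pics/p6.png

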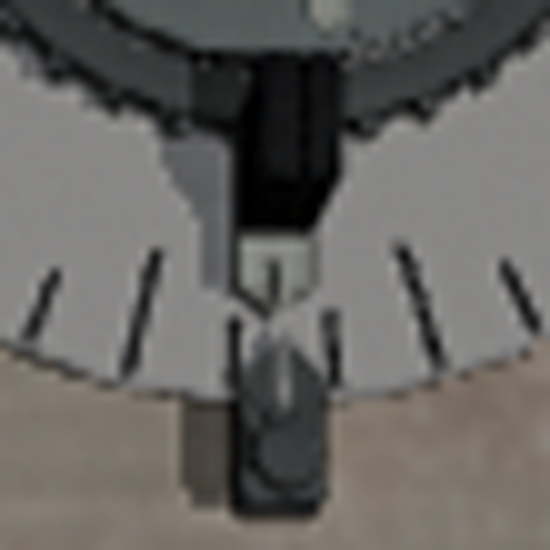

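Run:
```python
from h import *
c=pickle.load(open('top6.pkl','rb'))
def ang(u,v,z):
    p=ray(c,340+(u+.5)/10-.5,180+(v+.5)/10-.5,z)[:2]-C;return (np.degrees(np.arctan2(p[1],p[0]))%360).round(2),(np.hypot(*p)*1e3).round(1)
for n,u,v,z in(('tip',270,318,.058),('line in',275,264,.058),('line out',273,300,.058),('noseL',238,285,.058),('noseR',316,285,.058),('cliptip',279,335,.046),('cl in',281,345,.046),('cl out',283,405,.046),('clipR',328,450,.054),('clipL',246,450,.054),('mark',328,315,.036),('marko',336,382,.036),('mL',233,320,.036),('mLo',231,380,.036)):print(n,ang(u,v,z))
# sub-pixel: line column centroids per row
g=cv2.cvtColor(c['color'],cv2.COLOR_RGB2GRAY).astype(int)
for r in range(204,224):print(r,g[r,361:376])
```

```text
tip (np.float64(177.74), np.float64(99.7))
line in (np.float64(178.27), np.float64(89.9))
line out (np.float64(178.05), np.float64(96.4))
noseL (np.float64(174.26), np.float64(94.0))
noseR (np.float64(182.71), np.float64(93.9))
cliptip (np.float64(179.36), np.float64(100.4))
cl in (np.float64(179.54), np.float64(102.2))
cl out (np.float64(179.57), np.float64(113.2))
clipR (np.float64(182.79), np.float64(123.0))
clipL (np.float64(176.0), np.float64(122.9))
mark (np.float64(185.43), np.float64(95.3))
marko (np.float64(185.34), np.float64(107.8))
mL (np.float64(175.04), np.float64(95.9))
mLo (np.float64(175.16), np.float64(107.0))
204 [ 95 100  52 133 139 135 134 137 135 122 100 134 135 135 135]
205 [ 94  96  50 128 136 126 121 132 130 119  97 134 136 135 134]
206 [ 93  96  50 130 136 107  67 129 130 118  99 134 136 135 136]
207 [ 94  97  48 130 136 117  48 128 130 119  97 133 135 135 135]
208 [105  99  40 113 126 102  47 125 120 113 105 134 135 135 135]
209 [139 108  67  45  92  98  54 125  94  89 134 137 136 136 134]
210 [137 140 138  91  41  63  78 113 116 136 139 129 126 136 135]
21
[... 155 characters left out ...]
 96 130 114 131 138 140  84  68 136 136]
214 [138 113  30 137  99  90  93  96 106 132 141  85  40 133 137]
215 [137 113  32 132  97  65  75  99  59 105 137  93  19 134 137]
216 [139 108  32  92  70  56  77 100  62  55 109 112  31 134 137]
217 [140  81  30  65  61  57  78 105  64  59  57  94  24 128 138]
218 [140  94  36  55  60  60  77 121  68  58  58  65  54 104 132]
219 [124 106  54  42  57  59  75 119  67  58  56  60 117 114 113]
220 [ 58  46  13  50  50  56  60  94  61  56  55  48  99  98 119]
221 [ 70  57  12  47  61  34  54  58  46  56  54  68 121 123 123]
222 [ 70  58  11  34  57  38  42  49  53  56  55  71 123 118 119]
223 [ 69  58  14  28  30  50  57  57  56  56  54  72 123 119 117]
```

Run:
```python
from h import *
to(.6405,.0,.154,90)
```

```text
t 10.97 pos [0.6447 0.1543 0.1546] yaw 88.66 F [ 0.   0.1 -0.8]
dx -6.173 dy -0.023 dz 0.023 turn -0.223
```

Call:
jog_arm([
  {"dx":-1.4,"dy":0,"dz":0,"turn":-0.2,"fingers":1},
  {"dx":-2.8,"dy":0,"dz":0,"turn":-0.2,"fingers":1},
  {"dx":-4.2,"dy":0,"dz":0,"turn":-0.2,"fingers":1},
  {"dx":-5.4,"dy":0,"dz":0,"turn":-0.2,"fingers":1},
  {"dx":-6.0,"dy":0,"dz":0,"turn":-0.2,"fingers":1},
])

```text
t: 11.38
tool_pos: [0.6408, -0.0016, 0.1546]
tool_rot: [0.0, 0.71, 0.704, -0.001]
force: [-0.7, -1.0, -0.0]
grip_width: -0.0002
```

Call:
jog_arm([
  {"dx":0,"dy":0,"dz":0.6,"turn":0,"fingers":1},
  {"dx":0,"dy":0,"dz":1.3,"turn":0,"fingers":1},
  {"dx":0,"dy":0,"dz":2.0,"turn":0,"fingers":1},
  {"dx":0,"dy":0,"dz":2.4,"turn":0,"fingers":1},
  {"dx":0,"dy":0,"dz":2.4,"turn":0,"fingers":1},
])

```text
t: 11.8
tool_pos: [0.639, 0.0027, 0.0917]
tool_rot: [-0.002, 0.709, 0.705, -0.002]
force: [-1.7, 0.1, -0.5]
grip_width: 0.0002
```

Run:
```python
from h import *
to(.6415,-.0264,.0945,89.5)
```

```text
t 11.8 pos [0.639  0.0027 0.0917] yaw 89.66 F [-1.7  0.1 -0.5]
dx -1.165 dy 0.109 dz -0.113 turn 0.027
```

Call:
jog_arm([
  {"dx":-0.25,"dy":0.05,"dz":0,"turn":0,"fingers":1},
  {"dx":-0.5,"dy":0.05,"dz":0,"turn":0,"fingers":1},
  {"dx":-0.7,"dy":0.05,"dz":0,"turn":0,"fingers":1},
  {"dx":-0.8,"dy":0.05,"dz":0,"turn":0,"fingers":1},
  {"dx":-0.85,"dy":0.05,"dz":0,"turn":0,"fingers":1},
])

```text
t: 12.22
tool_pos: [0.6435, -0.0189, 0.0956]
tool_rot: [0.001, 0.709, 0.705, 0.0]
force: [0.2, -0.3, -0.3]
grip_width: 0.0005
```

Call:
jog_arm([
  {"dx":-0.03,"dy":0,"dz":0,"turn":0,"fingers":1},
  {"dx":-0.06,"dy":0,"dz":0,"turn":0,"fingers":1},
  {"dx":-0.09,"dy":0,"dz":0,"turn":0,"fingers":1},
  {"dx":-0.12,"dy":0,"dz":0,"turn":0,"fingers":1},
  {"dx":-0.12,"dy":0,"dz":0,"turn":0,"fingers":1},
])

```text
t: 12.63
tool_pos: [0.6427, -0.021, 0.0945]
tool_rot: [-0.0, 0.709, 0.705, -0.0]
force: [0.3, -0.3, -0.4]
grip_width: -0.0001
```

Run:
```python
from h import *
to(.6415,-.0264,.0945,89.5)
```

```text
t 12.63 pos [ 0.6427 -0.021   0.0945] yaw 89.73 F [ 0.3 -0.3 -0.4]
dx -0.215 dy -0.047 dz 0.001 turn 0.039
```

Call:
jog_arm([
  {"dx":-0.05,"dy":0,"dz":0,"turn":0,"fingers":1},
  {"dx":-0.1,"dy":0,"dz":0,"turn":0,"fingers":1},
  {"dx":-0.15,"dy":0,"dz":0,"turn":0,"fingers":1},
  {"dx":-0.18,"dy":0,"dz":0,"turn":0,"fingers":1},
  {"dx":-0.18,"dy":0,"dz":0,"turn":0,"fingers":1},
])

```text
t: 13.05
tool_pos: [0.6426, -0.0249, 0.0945]
tool_rot: [-0.001, 0.709, 0.706, 0.001]
force: [0.1, 2.5, 0.3]
grip_width: -0.0001
```

Call:
jog_arm([
  {"dx":0,"dy":0,"dz":0,"turn":0,"fingers":1},
  {"dx":0,"dy":0,"dz":0,"turn":0,"fingers":1},
  {"dx":0,"dy":0,"dz":0,"turn":0,"fingers":1},
  {"dx":0,"dy":0,"dz":0,"turn":0,"fingers":1},
  {"dx":0,"dy":0,"dz":0,"turn":0,"fingers":1},
])

```text
t: 13.47
tool_pos: [0.6426, -0.0253, 0.0945]
tool_rot: [-0.0, 0.709, 0.705, 0.0]
force: [-0.2, 3.0, 0.0]
grip_width: -0.0002
```

Call:
jog_arm([
  {"dx":-0.02,"dy":0,"dz":0,"turn":0,"fingers":1},
  {"dx":-0.04,"dy":0,"dz":0,"turn":0,"fingers":1},
  {"dx":-0.045,"dy":0,"dz":0,"turn":0,"fingers":1},
  {"dx":-0.045,"dy":0,"dz":0,"turn":0,"fingers":1},
  {"dx":-0.045,"dy":0,"dz":0,"turn":0,"fingers":1},
])

```text
t: 13.88
tool_pos: [0.6425, -0.0267, 0.0945]
tool_rot: [-0.0, 0.709, 0.705, -0.0]
force: [-1.5, 3.4, 0.8]
grip_width: -0.0001
```

Call:
jog_arm([
  {"dx":0.3,"dy":0,"dz":0,"turn":0,"fingers":1},
  {"dx":0.8,"dy":0,"dz":-0.3,"turn":0,"fingers":1},
  {"dx":0.9,"dy":0,"dz":-1.3,"turn":0,"fingers":1},
  {"dx":1.4,"dy":0,"dz":-2.3,"turn":0,"fingers":1},
  {"dx":2.7,"dy":0,"dz":-2.4,"turn":0,"fingers":1},
])

```text
t: 14.3
tool_pos: [0.6471, 0.0387, 0.1605]
tool_rot: [0.005, 0.71, 0.704, 0.002]
force: [1.3, 0.5, 1.2]
grip_width: -0.0002
```

Call:
jog_arm([
  {"dx":1.4,"dy":0,"dz":0,"turn":0,"fingers":1},
  {"dx":2.8,"dy":0,"dz":0,"turn":0,"fingers":1},
  {"dx":4.2,"dy":0,"dz":0,"turn":0,"fingers":1},
  {"dx":4.4,"dy":0,"dz":0,"turn":0,"fingers":1},
  {"dx":4.4,"dy":0,"dz":0,"turn":0,"fingers":1},
])

```text
t: 14.72
tool_pos: [0.6437, 0.1536, 0.1553]
tool_rot: [0.001, 0.707, 0.707, 0.0]
force: [0.6, -0.2, 0.0]
grip_width: 0.0001
```

Run:
```python
from h import *
c=cap('top','top7.png');pickle.dump(c,open('top7.pkl','wb'))
a=cv2.imread('pics/top7.png')[180:235,340:395]
cv2.imwrite('pics/p7.png',cv2.resize(a,None,fx=10,fy=10,interpolation=cv2.INTER_CUBIC))
g=cv2.cvtColor(c['color'],cv2.COLOR_RGB2GRAY).astype(int)
for r in range(203,221):print(r,g[r,361:376])
```

```text
203 [ 97  93  99  45  51  68  68  83  69  67  66  56 135 137 135]
204 [ 98  96  99  43 103 137 136 132 135 135 135 102 135 135 136]
205 [ 97  94  95  43 100 132 134 126 125 129 131 101 134 135 136]
206 [ 97  94  97  56 107 133 134 111 106 129 132 103 133 137 135]
207 [107  95  97  55 104 134 135  94 125 131 132 105 135 135 136]
208 [139 110  97  57  95 122 133  52  94 122 115 108 135 136 136]
209 [137 138 109  84  43  71 121  60  96 105  78 113 135 136 135]
210 [136 138 134 142 100  57  45  66  75  92 137 130 127 137 136]
211 [137 133  97 131 141 109  80  65  91 135 141  77  67 133 136]
212 [137 106  23 108 138 132 141 114 137 138 140  63  71 134 137]
213 [139 112  29 137 132  96 129 115 133 137 140  84  69 135 137]
214 [138 112  29 138 100  89  92  96 106 132 141  84  39 134 137]
215 [139 113  30 132  97  64  75  98  59 105 137  93  20 135 137]
216 [139 108  32  91  69  57  76 101  61  54 109 112  29 134 137]
217 [140  81  29  64  61  58  78 105  65  59  56  93  26 129 137]
218 [140  94  35  54  59  60  77 121  68  57  58  65  55 104 130]
219 [124 107  53  43  57  60  75 119  67  59  55  59 117 114 112]
220 [ 57  47  12  50  50  56  58  94  63  56  56  48  97  98 118]
```

View pics/p7.png

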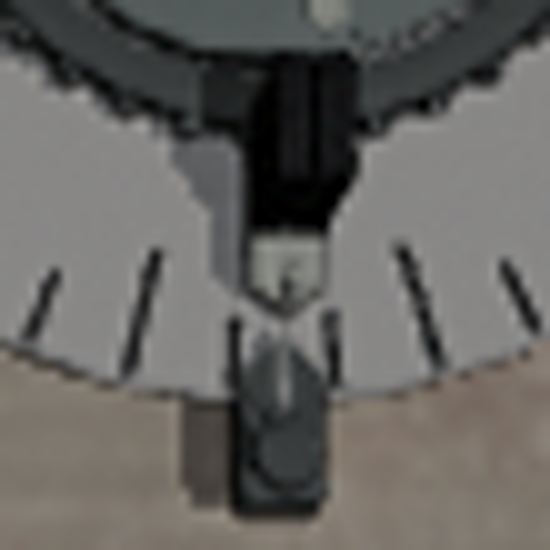

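Run:
```python
from h import *
c=pickle.load(open('top7.pkl','rb'))
def ang(u,v,z):
    p=ray(c,u,v,z)[:2]-C;return (np.degrees(np.arctan2(p[1],p[0]))%360).round(2),(np.hypot(*p)*1e3).round(1)
print('line',ang(368.4,206.5,.058),ang(368.3,208.5,.058),'tip',ang(367.7,211,.058),ang(368,211,.058))
g=cv2.cvtColor(c['color'],cv2.COLOR_RGB2GRAY).astype(float)
for r in range(215,220):
    w=np.clip(g[r,366:371]-62,0,None);u=(w*np.arange(366,371)).sum()/w.sum();print('clip',r,u.round(2),ang(u,r,.046))
D=c['depth'];v,u=np.mgrid[0:480,0:640]
R=Ro.from_quat(np.array(c["rotation"])[[1,2,3,0]]).as_matrix()
P=np.stack([(u-c['cx'])/c['fx']*D,(v-c['cy'])/c['fy']*D,D],-1)@R.T+c['origin']
for n in('top0','top4','top6','top7'):
    im=pickle.load(open(n+'.pkl','rb'));D=im['depth'];P=np.stack([(u-c['cx'])/c['fx']*D,(v-c['cy'])/c['fy']*D,D],-1)@R.T+c['origin']
    m=(P[...,2]>.098)&(P[...,2]<.112)&(u>350)&(u<385)&(v>170)&(v<215);q=P[m][:,:2].mean(0)-C;print(n,m.sum(),np.degrees(np.arctan2(q[1],q[0]))%360)
t0=pickle.load(open('top0.pkl','rb'))['color'].astype(int);d=np.abs(c['color'].astype(int)-t0).max(2)>50
for n,(a,b,e,f) in dict(brush=(405,275,445,400),wheel=(430,232,478,278),marker=(272,262,298,345),tee=(150,250,205,302)).items():print(n,d[b:f,a:e].sum())
```

```text
line (np.float64(179.78), np.float64(90.9)) (np.float64(179.61), np.float64(94.5)) tip (np.float64(178.92), np.float64(99.0)) (np.float64(179.23), np.float64(99.0))
clip 215 368.73 (np.float64(180.59), np.float64(104.0))
clip 216 367.74 (np.float64(179.57), np.float64(105.8))
clip 217 367.79 (np.float64(179.6), np.float64(107.6))
clip 218 367.89 (np.float64(179.66), np.float64(109.4))
clip 219 367.89 (np.float64(179.64), np.float64(111.3))
top0 118 182.05885556541634
top4 115 172.31081620454188
top6 112 177.71570625557058
top7 117 179.49898251536558
brush 0
wheel 0
marker 900
tee 895
```

```bash
python3 -c "
from h import *
s=ctrl.read_state();print(s['t'],s['tool_pos'],s['force']);print(ctrl.finish_job())"
```

```text
14.7667 [0.64371167 0.15195909 0.15509377] [ 0.33331509 -0.44667638  0.12750456]
the job is handed in; nothing more can be done
None
```

I pushed the lever shut to the left stop, then pushed it back open until its line pointed at the clip's line. I used only the closed fingers, on one side of the paddle at a time. The job was handed in at 14.8 s with the arm clear of the damper.

- **Shut stop:** at the stop, the finger position held still while the push rose to about 14 N in total. The lever stood at about 135.5° in world direction, which agrees with the stop end of the scale.
- **Final setting:** the clip's line reads about 179.6°. The lever's line reads 179.6–179.8° and the paddle 179.5°. The tip of the lever's nose reads 178.9–179.2°, so it disagrees slightly. One image pixel is about 1°, so this is near the limit of what the camera shows.
- **Loose things:** the brush and wheel are unchanged in the pictures. The marker and tee areas of the last picture differed from the first. I put this down to the arm hiding them and did not check it. After the first approach the fingertips only worked around the damper, at least 6 cm above the table.

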